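Fit the aperture plate and hold the cuvette in the light path

ROBOT

A 7-joint arm with a two-finger parallel gripper is mounted at the origin on a cart in front of the work surface, level with it; the furniture and walls round the work are solid. World frame = base frame: x ahead of the robot, y to its left, z up, the work surface at z = 0. Lengths are in mm, angles in rad, forces in N, time in s.
With the tool pointing down it reaches from about 425 to 825 mm from the base axis. Payload 3.6 kg.
Tool frame: the origin (TCP) lies at the very end of the fingers, on their centre line; the grasp point (between the pads) lies manip.grip_depth behind it (manip.grip_depth is the distance from the TCP to the grasp point, in mm); y points along the fingers, z is the direction in which the jaws open and shut, and the axes are right-handed (so a half turn about y gives the same grasp; the last joint's range is limited). The gripper opens to 93 mm and grips with 3 to 60 N. Pads are 15 mm wide; open, the fingers measure 128 mm over their backs; the gripper's body (75 mm by 188 mm) begins 65 mm behind the grasp point.
Start: joints at [-1.323, 0.615, -0.013, 1.423, 0.008, 1.103, -0.04], TCP at [175.721, 625.767, 218.64] pointing down, gripper open.
Joint ranges: [-3.12, 3.12], [-0.3, 2.06], [-1.34, 1.32], [0.26, 2.42], [-1.36, 4.5], [0.01, 1.98], [-2.84, 2.84]. Speed limits (rad/s): [2.79, 2.79, 3.14, 3.14, 3.14, 3.14, 3.14].

INTERFACE

Orientations are given as a unit quaternion [x, y, z, w].
In Python, from plant import manip gives the robot as it stands. The module is installed in compiled form; this text tells all that it offers.
- The arm moves only by the tool carry_out, never from a script. Its argument "series" is a list of rows, each an object with "translation": the shift along the tool's x, y, z in m, a list of three; "yaw": the turn about the tool's y in degrees. In form: [{"translation": [tx, ty, tz], "yaw": yaw}, ...]. A call has 1 to 8 rows; each row is the pose to reach, as a shift and turn from the pose commanded when the call began, along the tool's axes at that moment; what a row does not reach only later rows make up. A row lasts 1/10 s, in which the tool goes at most 50 mm and 8.59 degrees, less where a joint would pass 70% of its speed; a pose out of reach is approached as far as the arm can. A call with a gripper value outside its range is refused whole. "fingers" is the finger opening in m, from 0 to 0.093, set as the call begins (left out, the last holds). The fingers move at their own pace and stop on an object; "newtons" is the grip in N (left out, the last holds). Time passes only in rows, so rows that repeat a pose let the fingers close. It gives the time, the measured TCP pose, the force and the opening at its end, in the units of the state.
- manip.get_obs(): the state, without advancing time (a new reading comes with each control period).
- manip.get_image(name): name is "scene" or "top" or "wrist"; returns (picture, depth): 384x512x3 uint8, red, green, blue; 384x512 float32, mm along the optical axis (not along the pixel's ray), 0 where there is no reading.
- manip.calibration(name): a dict with "camera_matrix" (3x3 intrinsics, pixels), "k1" (the pictures are not rectified: a ray, as slopes to the right and down, at radius r is drawn at 1 + k1 r^2 times it, then the intrinsics apply), "pose" (4x4, takes a point from camera to world coordinates). Camera axes: x right, y up, looking along -z (the intrinsics and any distortion apply to the point x, -y, -z); pixel columns grow to the right and rows downward; lengths in mm; the calibration is good to about 2 mm. A picture is of the moment at which its call begins: read the wrist's pose just before it. calibration takes no time and is no camera call; for the wrist camera it gives the pose at the moment of the call.
- manip.finish_job(): hands the job in, once; it reports no verdict.
The state is a dict: "t": time; "joints": joint angles; "joint_velocities": joint speeds; "effort": joint torques, N m; "tool_pos": TCP position; "ee_rot": TCP orientation; "ft_force": force on the tool from outside, world axes, zero at the start; "ft_torque": the same for the moment, N m; "opening": finger opening in mm.
Only numpy, scipy, OpenCV 4.12 (cv2) and the standard library are available. Lean on these libraries where they do the work, as an engineer would, in place of code of your own. Each camera call takes 0.05 s, during which the arm holds its last target. There are 200 camera calls.

TASK

Thread the loose aperture plate onto the small peg of the photometer bench, sleeve fully down on the rail and its flat face square to the light path, and let go of it. Then take the cuvette out of its stand by its two long frosted faces only, never touching the clear end windows, and hold it upright and still in the light path, midway between the lamp and the aperture plate, so that the light runs lengthwise through both windows at the middle of the cell's height. Finish still holding it there, clear of everything else, and leave the other things where they stand.

Things in the scene. Friction and masses are not known exactly. Their poses are not given: they have to be found in the camera images.
- bench: Fixed aluminium rail 270 x 50 mm, 12 thick, from x -105 to +165; black round lamp at one end, black detector box at the other. Origin on the table under the middle of the sample gap; x from lamp to detector, z up. Lamp face at x -65, top 78 high; detector face at x +130, top 84 high, 46 wide. The light path runs along x above the midline (y = 0), 60 mm above the table.
- gap_mid (a point): The point on the light path where the middle of the cuvette belongs: bench x = 0, y = 0, 60 mm above the table, midway between lamp and peg; axes as the bench.
- peg_foot (a point): Foot of the upright steel peg, on the rail's top (12 mm above the table), at bench x = +60 mm, y = 0; axes as the bench. The peg is 9 mm thick and 24 mm high, its upper 6 mm tapering to 3 mm.
- aperture_plate: Loose aluminium part, 70 g, standing upright; origin at the centre of its underside. Round sleeve, 20 mm outside, 13 mm bore open below, 30 mm high and deep, with foot flange 32 mm across, 4 high; on it an upright plate 8 mm thick (x), 36 wide (y), from 30 to 68 mm high. Seated, its origin is at peg_foot and its x axis along the bench's x, either way round.
- aperture (a point): Centre of the 6 mm hole through the aperture plate, 49 mm above its underside (about the height of the light path when seated).
- cell_stand: Fixed low grey plastic stand 60 x 46 mm, 14 mm high, with a pocket 8 mm deep (floor 6 mm above the table) for the cuvette, about 1.8 mm clearance on each side; the cuvette stands in it. Origin at the centre of its underside; x along its length.
- cuvette: Closed rectangular cell, 66 g, upright in the stand; origin at the centre of its underside. 34 mm long (x, light direction), 20 wide (y), 50 high, plus a white stopper 30 x 15 mm, 6 high, on top. The long faces at y = -10 and +10 are white frosted: grip these, fingers closing along y. The narrow end faces at x = -17 and +17 are clear windows.
- cell_mid (a point): Centre of the cuvette, 25 mm above its underside; axes as the cuvette.
- window_a: Clear window at the cuvette's -x end, 14 x 47 mm; not to be touched. Origin at its lower edge's centre, 3 mm above the cuvette's underside.
- window_b: Clear window at the cuvette's +x end, likewise.
- lens_cell: short black threaded ring with a lens, lying flat, 31 mm across, 11 mm high; a bystander to leave alone. Origin under its centre.
- screw_jar: white screw-cap jar, 38 mm across, 48 mm high; a bystander to leave alone. Origin under its centre.
- glass_cell: round glass cell in a steel holder, 32 mm across, 48 mm high; a bystander to leave alone. Origin under its centre.
There are look-alikes about, which are no part of the job. What is shaped like the cuvette but red or yellow is not meant. What is shaped like the aperture_plate but orange is not meant.

How it is judged (in metres and radians):
On the way, in this order (a step that is already met when the one before it is completed fails the run):
1. the aperture plate is seated on the peg, square to the light path, and released (horizontal distance between aperture_plate and peg_foot below 0.004 m and z of aperture_plate in the frame of peg_foot between -0.003 and 0.003 m and angle between the x axis of aperture_plate and the x axis of bench, either way round below 0.2 rad and angle between aperture_plate's own z axis and vertical below 0.12 rad and contact force between the fingers and aperture_plate below 0.1 N), for 0.2 s.
2. the cuvette is held in the light path (x of cell_mid in the frame of gap_mid between -0.02 and 0.02 m and y of cell_mid in the frame of gap_mid between -0.005 and 0.005 m and z of cell_mid in the frame of gap_mid between -0.008 and 0.008 m and angle between the x axis of cuvette and the x axis of bench, either way round below 0.15 rad and angle between cuvette's own z axis and vertical below 0.15 rad and contact force between the fingers and cuvette above 1 N and contact force between cuvette and bench below 0.1 N and contact force between cuvette and aperture_plate below 0.1 N and contact force between cuvette and cell_stand below 0.1 N and linear speed of cuvette below 0.03 m/s), for 0.2 s.
At the end, for the whole second after the job is handed in: Plate down on the peg (3 mm height, 4 mm sideways), upright (0.12 rad), square to the light (0.2 rad), released; cuvette held still by the fingers, its middle within 20 mm along, 5 mm across, 8 mm in height of the gap's middle, aligned and upright (0.15 rad), touching no bench, plate or stand (all of step 1 and all of step 2); the arm keeps its last pose, push and grip.
It fails at once if the fingers touch a clear window (contact force between the fingers and window_a above 0.3 N or contact force between the fingers and window_b above 0.3 N).
It fails at once if a bystander is moved more than 20 mm (distance of any of lens_cell, screw_jar, glass_cell from where it was at the start of the episode above 0.02 m).
It also fails if it takes over 59 s, if anything falls off the work surface, if the arm or the gripper's body presses on something with over 40 N, if the wrist force passes 120 N, or if a joint passes its speed limit or range.

## Working session

There is one attempt and no reset: what is moved stays moved. The work goes in short steps, Python scripts to look and compute and a tool call to move; the robot and the scene stay as the last step left them, time stands still between calls to the robot, and variables do not carry over. Pictures are saved under pics/ and viewed, about 8 in all and at most 12, crops included, and the job is handed in when it is done.

Besides the shell and the picture viewer there is one more tool, called after ">>>" as name(argument=value, ...) on one line, values as JSON. carry_out: Moves the arm, as the interface text tells. Its arguments: {"type":"object","properties":{"series":{"type":"array"},"fingers":{"type":"number"},"newtons":{"type":"number"}},"required":["series"]}

```bash
mkdir -p pics
cat > h.py <<'E'
import numpy as np, cv2
from plant import manip
def grab(n):
    c=manip.calibration(n); p,d=manip.get_image(n)
    np.savez(f'pics/{n}.npz',p=p,d=d,K=c["camera_matrix"],k1=c["k1"],T=c["pose"])
    cv2.imwrite(f'pics/{n}_last.png',p[:,:,::-1]); return load(n)
def load(n): return dict(np.load(f'pics/{n}.npz'))
def cloud(s):
    h,w=s['d'].shape; u,v=np.meshgrid(np.arange(w),np.arange(h)); K=s['K']
    D=np.array([s['k1'],0,0,0,0],float)
    pts=np.stack([u,v],-1).reshape(-1,1,2).astype(np.float64)
    xy=cv2.undistortPoints(pts,K.astype(float),D).reshape(h,w,2)
    z=s['d']; P=np.stack([xy[...,0]*z,-xy[...,1]*z,-z],-1)
    T=s['T']; W=P@T[:3,:3].T+T[:3,3]; W[z==0]=np.nan; return W
E
python3 - <<'E'
from h import *
o=manip.get_obs(); print(o, manip.grip_depth)
a=grab('scene');b=grab('top')
for s in (a,b): print(s['K'].round(1).tolist(),s['k1'],s['T'].round(3).tolist())
for n,s in(('scene',a),('top',b)): cv2.imwrite(f'pics/{n}1.png',cv2.resize(s['p'][:,:,::-1],(800,600)))
E
```

```text
{'t': 0.0, 'joints': array([-1.32350677,  0.61594336, -0.01263003,  1.42490588,  0.00810869,
        1.10336762, -0.04041029]), 'joint_velocities': array([-1.38801417e-03,  4.64650411e-05, -3.29687182e-04, -7.17848026e-04,
        2.93742843e-04,  8.94216027e-04, -1.08588686e-03]), 'effort': array([-3.98248585e-04, -4.58932149e+01,  2.08911491e-01, -1.65740705e+01,
       -6.10443112e-02,  2.06174894e-02,  2.39430619e-04]), 'tool_pos': array([175.52072159, 625.03181349, 217.46314878]), 'ee_rot': array([ 0.70139753, -0.09658334,  0.09636085, -0.69959113]), 'ft_force': array([-0.76673959, -0.49107685, -0.45183533]), 'ft_torque': array([ 0.02727979,  0.03050496, -0.01804812]), 'opening': 92.74307403726847} 18.8
[[411.3, 0.0, 255.0], [0.0, 411.3, 193.1], [0.0, 0.0, 1.0]] 0.04281361382107533 [[-0.869, 0.386, -0.309, 262.892], [-0.494, -0.67, 0.554, 718.358], [0.007, 0.634, 0.773, 759.521], [0.0, 0.0, 0.0, 1.0]]
[[430.2, 0.0, 259.2], [0.0, 430.2, 189.8], [0.0, 0.0, 1.0]] -0.0034572838197841375 [[0.018, 0.989, -0.146, 434.756], [-1.0, 0.017, -0.006, 195.429], [-0.003, 0.146, 0.989, 909.634], [0.0, 0.0, 0.0, 1.0]]
```

View pics/top1.png

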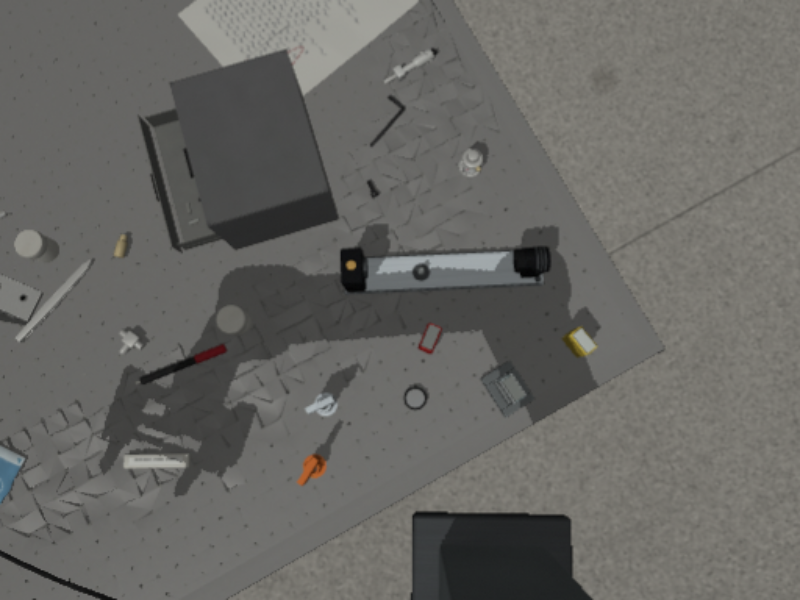

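View pics/scene1.png

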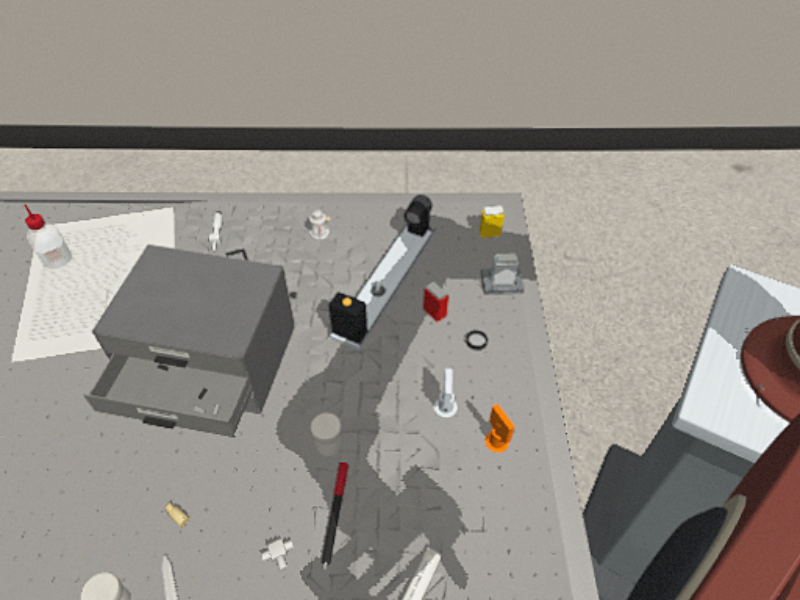

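Top view (800 px scale):
- The bench runs from the detector at (352,268) to the lamp at (533,262), with the peg at (421,271).
- Aperture plate candidates: the aluminium one at (322,404), which is the one meant, and an orange decoy at (313,468).
- Cuvette candidates: the one in the grey stand at (508,388), which is the one meant, a red decoy at (430,337) and a yellow decoy at (581,341).
- The lens ring is at (415,398) and the jar at (231,320).

Next I'll measure these.

```bash
cat > m.py <<'E'
from h import *
def rect(Q): 
    r=cv2.minAreaRect(Q[:,:2].astype(np.float32)); return np.round(r[0],1),np.round(r[1],1),round(r[2],1)
if __name__=='__main__':
    s=load('top');W=cloud(s);t=load('scene');V=cloud(t)
    def at(x,y): return W[int(y/1.5625),int(x/1.5625)].round(1)
    for n,p in dict(plate=(322,404),orange=(313,468),cuv=(508,388),red=(430,337),yel=(581,341),lens=(415,398),jar=(231,320),peg=(421,271),det=(352,268),lamp=(533,262),rail=(470,268),tab=(450,420)).items(): print(n,at(*p))
    for nm,C in(('top',W),('scene',V)):
        P=C.reshape(-1,3);P=P[~np.isnan(P).any(1)]
        def reg(c,r,z0,z1): 
            m=(np.hypot(P[:,0]-c[0],P[:,1]-c[1])<r)&(P[:,2]>z0)&(P[:,2]<z1); return P[m]
        for n,px,r,bands in(('plate',(322,404),40,((2,8),(26,33),(35,75),(64,72))),('cuv',(508,388),50,((9,18),(20,50),(52,66),(58,66))),('rail',(450,268),160,((9,15),(74,90)))):
            c=at(*px)
            for b in bands:
                q=reg(c,r,*b)
                if len(q)>4: print(nm,n,b,len(q),*rect(q),q[:,2].mean().round(1))
    img=s['p'][:,:,::-1]; a=cv2.resize(img[235:305,190:260],(400,400),interpolation=2);b=cv2.resize(img[215:285,290:360],(400,400),interpolation=2)
    cv2.imwrite('pics/crop1.png',cv2.convertScaleAbs(np.hstack([a,b]),alpha=1.5))
E
python3 m.py
```

```text
plate [423.9 301.2  66.5]
orange [346.2 310.   65.5]
cuv [447.3  70.   61.6]
red [510.7 168.3  56. ]
yel [507.9 -21.8  57.9]
lens [433.6 186.5   8.4]
jar [529.  426.2  48.7]
peg [599.7 181.1  33. ]
det [592.6 267.9  83.7]
lamp [606.1  39.9  76.1]
rail [609.1 115.   11.8]
tab [405.8 138.4   5.2]
top plate (2, 8) 879 [423.5 301.9] [78.2 77.5] 1.1 4.1
top plate (26, 33) 26 [420.7 302. ] [22.2 20.9] 75.9 30.5
top plate (35, 75) 98 [423.2 304. ] [ 8.2 36.2] 25.6 64.9
top plate (64, 72) 79 [423.2 303.9] [ 8.  35.3] 26.2 68.4
top cuv (9, 18) 413 [440.1  75. ] [59.9 74.7] 32.7 14.3
top cuv (20, 50) 36 [446.8  71.9] [35.9 14.1] 6.7 35.2
top cuv (52, 66) 177 [447.8  63.5] [33.7 19.9] 35.0 60.3
top cuv (58, 66) 125 [447.3  63.6] [32.1 18. ] 36.8 62.1
top rail (9, 15) 2187 [617.1 143.4] [261.5 289.5] 75.7 12.6
top rail (74, 90) 523 [609.1 151. ] [ 46.3 265.9] 6.1 79.0
scene plate (2, 8) 641 [423.3 300.5] [77.8 78.3] 28.8 3.6
scene plate (26, 33) 33 [419.7 308.2] [24.5 19.2] 87.6 28.8
scene plate (35, 75) 111 [420.2 304.2] [ 8.1 37.4] 26.1 61.6
scene plate (64, 72) 73 [420.4 303.8] [ 8.  36.5] 25.8 67.6
scene cuv (9, 18) 236 [444.   63.9] [60.1 46.2] 33.2 13.5
scene cuv (20, 50) 138 [443.2  66.3] [33.5 18.6] 31.0 35.6
scene cuv (52, 66) 109 [443.9  64. ] [33.8 19.9] 36.8 58.7
scene cuv (58, 66) 69 [444.   64.2] [30.8 18.3] 40.3 61.0
scene rail (9, 15) 1274 [620.  143.3] [266.  273.6] 69.2 11.9
scene rail (74, 90) 314 [600.1 151.3] [ 48.2 267. ] 2.7 78.7
```

View pics/crop1.png

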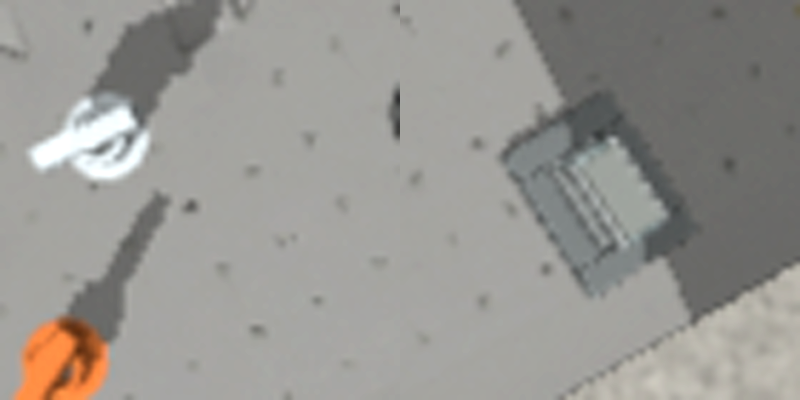

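The crop shows the aluminium plate (85,135), with the orange decoy below it, and the clear cuvette with its pale stopper in the grey stand (620,190). The choices hold. Next: the bench pose, the peg and the obstacle heights.

```bash
cat > b.py <<'E'
from m import *
from scipy.spatial.transform import Rotation as R
def bench(n):
    W=cloud(load(n));P=W.reshape(-1,3);P=P[~np.isnan(P).any(1)]
    c=np.array([605,151.]);
    q=P[(abs(P[:,1]-c[1])<140)&(abs(P[:,0]-605)<45)]
    r=q[(q[:,2]>9)&(q[:,2]<15)]
    # rail strip: edges per y-slice between lamp & detector
    r=r[(r[:,1]>75)&(r[:,1]<235)]; E=[]
    for y in range(75,235,8):
        k=r[(r[:,1]>=y)&(r[:,1]<y+8)]
        k=k[abs(k[:,0]-np.median(k[:,0]))<32]
        if len(k)>5: E.append((y+4,k[:,0].min(),k[:,0].max()))
    E=np.array(E); f1=np.polyfit(E[:,0],E[:,1],1);f2=np.polyfit(E[:,0],E[:,2],1)
    print(n,'edges',f1.round(3),f2.round(3),'w',np.median(E[:,2]-E[:,1]).round(1))
    k=q[(abs(q[:,1]-181)<20)&(q[:,2]>20)&(q[:,2]<45)]; print(' peg',len(k),k.mean(0).round(1),k.min(0).round(1),k.max(0).round(1))
    d=q[(q[:,1]>235)&(q[:,2]>78)]; print(' det',*rect(d)); l=q[(q[:,1]<80)&(q[:,2]>66)]; print(' lamp',*rect(l),l[:,2].max())
    o=P[(P[:,2]>95)&(abs(P[:,0]-605)<130)&(abs(P[:,1]-181)<140)]; 
    if len(o): print(' obst',len(o),o.min(0).round(),o.max(0).round())
if __name__=='__main__':
    bench('top');bench('scene')
    o=manip.get_obs(); print(R.from_quat(o['ee_rot']).as_matrix().round(3))
E
python3 b.py
```

```text
top edges [-6.70000e-02  5.89536e+02] [-6.3000e-02  6.3813e+02] w 49.4
 peg 18 [601.5 180.   32.2] [597.7 176.7  21.2] [606.4 183.2  39.3]
 det [596.6 268.5] [45.9 27.6] 2.1
 lamp [610.6  39. ] [32.1 42.9] 6.8 79.56474354456066
 obst 436 [666. 294.  96.] [735. 321. 140.]
scene edges [-6.4000e-02  5.8572e+02] [-1.91000e-01  6.50618e+02] w 48.8
 peg 22 [598.4 181.6  28.2] [594.  176.1  20.4] [603.1 185.1  35.5]
 det [593.8 269.5] [47.3 28.2] 4.6
 lamp [607.3  38.7] [31.7 42.9] 3.7 78.38175544417061
 obst 289 [666. 294.  96.] [735. 321. 137.]
[[ 0.963 -0.001  0.27 ]
 [-0.27  -0.002  0.963]
 [ 0.    -1.    -0.002]]
```

>>> carry_out(series=[{"translation": [0.324,0.05,-0.243],"yaw": 48.3},{"translation": [0.324,0.05,-0.243],"yaw": 48.3},{"translation": [0.324,0.05,-0.243],"yaw": 48.3},{"translation": [0.324,0.05,-0.243],"yaw": 48.3},{"translation": [0.324,0.05,-0.243],"yaw": 48.3},{"translation": [0.324,0.05,-0.243],"yaw": 48.3},{"translation": [0.324,0.05,-0.243],"yaw": 48.3},{"translation": [0.324,0.05,-0.243],"yaw": 48.3}], fingers=0.05)

```text
t: 0.9
tool_pos: [417.7, 308.9, 169.2]
ee_rot: [0.6, -0.374, 0.374, -0.6]
ft_force: [0.2, 1.6, -0.3]
opening: 49.9
```

```bash
cat > w.py <<'E'
from b import *
import sys
# python w.py name [x y z for cluster centre]
def clus(n,c,r,bands):
    P=cloud(load(n)).reshape(-1,3);P=P[~np.isnan(P).any(1)]
    for b in bands:
        q=P[(np.hypot(P[:,0]-c[0],P[:,1]-c[1])<r)&(P[:,2]>b[0])&(P[:,2]<b[1])]
        if len(q)>4: print(n,b,len(q),*rect(q),q.mean(0).round(1))
def pose():
    o=manip.get_obs();M=R.from_quat(o['ee_rot']).as_matrix();p=o['tool_pos']
    print('t',round(o['t'],2),'pos',p.round(1),'jawdeg',np.degrees(np.arctan2(M[1,2],M[0,2])).round(2),'F',o['ft_force'].round(1),'open',round(o['opening'],1),'j',o['joints'].round(2))
    return p,M
def to(target,ang):
    p,M=pose(); d=M.T@(np.array(target)-p); a=np.degrees(np.arctan2(M[1,2],M[0,2])); y=-(ang-a); y=(y+90)%180-90
    print('  move tool m',(d/1000).round(4),'yaw',round(y,2))
E
python3 - <<'E'
from w import *
import time
pose();grab('wrist')
clus('wrist',(421.5,304),35,((26,33),(35,75),(64,72),(66,72)))
cv2.imwrite('pics/w1.png',load('wrist')['p'][:,:,::-1]); pose()
to((421.5,304,100),26)
E
```

```text
t 0.9 pos [417.7 308.9 169.2] jawdeg 26.05 F [ 0.2  1.6 -0.3] open 49.9 j [-0.83  0.48  0.22  1.87 -0.14  0.81 -0.08]
wrist (26, 33) 92 [419.4 307.6] [18.5 26.5] 25.8 [420.3 304.8  30.5]
wrist (35, 75) 328 [421.7 303.4] [ 7.5 36.5] 25.9 [420.3 306.5  65.8]
wrist (64, 72) 275 [421.9 303.3] [ 7.3 36.3] 26.1 [421.6 304.   68.7]
wrist (66, 72) 275 [421.9 303.3] [ 7.3 36.3] 26.1 [421.6 304.   68.7]
t 0.95 pos [424.4 298.1 168.8] jawdeg 25.15 F [ 3.8 -4.7  0.2] open 50.0 j [-0.82  0.48  0.23  1.87 -0.14  0.81 -0.08]
t 0.95 pos [424.4 298.1 168.8] jawdeg 25.15 F [ 3.8 -4.7  0.2] open 50.0 j [-0.82  0.48  0.23  1.87 -0.14  0.81 -0.08]
  move tool m [-0.0072  0.0687 -0.0001] yaw -0.85
```

View pics/w1.png

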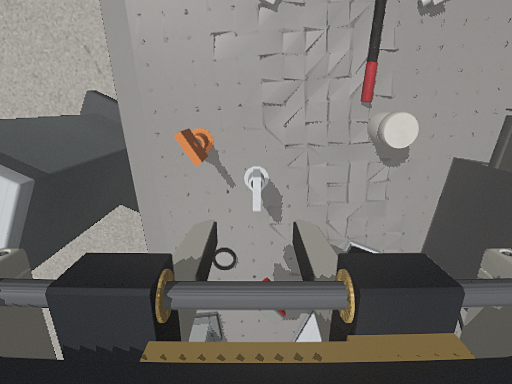

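The wrist view shows the aluminium plate at (257,190), with the orange decoy apart at (195,145). Its measurement agrees with the other two cameras: (421.8, 303.5), at 26°, top at 68.7.

>>> carry_out(series=[{"translation": [0,0.035,0],"yaw": 0},{"translation": [0,0.068,0],"yaw": 0},{"translation": [0,0.068,0],"yaw": 0},{"translation": [0,0.068,0],"yaw": 0},{"translation": [0,0.068,0],"yaw": 0},{"translation": [0,0.068,0],"yaw": 0}])

```text
t: 1.55
tool_pos: [417.9, 311.5, 103.2]
ee_rot: [-0.599, 0.374, -0.375, 0.601]
ft_force: [-0.3, 0.5, 0.3]
opening: 50.0
```

Run:
```python
from w import *
to((421.8,303.5,36),26)
```

```text
t 1.55 pos [417.9 311.5 103.2] jawdeg 26.04 F [-0.3  0.5  0.3] open 50.0 j [-0.81  0.58  0.19  1.93 -0.17  0.65 -0.06]
  move tool m [ 0.0089  0.0672 -0.0002] yaw 0.04
```

>>> carry_out(series=[{"translation": [0.0,0.02,0],"yaw": 0},{"translation": [0.0,0.02,0],"yaw": 0},{"translation": [0.0,0.02,0],"yaw": 0},{"translation": [0.0,0.02,0],"yaw": 0},{"translation": [0.0,0.02,0],"yaw": 0},{"translation": [0.0,0.02,0],"yaw": 0}])

```text
t: 2.15
tool_pos: [417.4, 310.8, 82.2]
ee_rot: [-0.599, 0.375, -0.375, 0.6]
ft_force: [0.6, 0.8, 0.7]
opening: 49.8
```

Run:
```python
from w import *
to((421.8,303.5,36),26)
grab('wrist'); clus('wrist',(421.5,304),35,((35,75),(64,75)))
to((421.8,303.5,36),26)
```

```text
t 2.15 pos [417.4 310.8  82.2] jawdeg 26.02 F [0.6 0.8 0.7] open 49.8 j [-0.8   0.61  0.18  1.95 -0.18  0.6  -0.05]
  move tool m [0.0085 0.0462 0.0007] yaw 0.02
wrist (35, 75) 665 [421.6 303.8] [ 8.  36.1] 25.9 [419.4 308.   64.9]
wrist (64, 75) 532 [421.6 303.8] [ 7.8 36.1] 25.8 [420.8 305.1  68.6]
t 2.2 pos [417.3 310.7  82. ] jawdeg 26.02 F [-0.3  0.1 -0.4] open 49.9 j [-0.8   0.61  0.18  1.95 -0.18  0.6  -0.05]
  move tool m [0.0085 0.046  0.0009] yaw 0.02
```

>>> carry_out(series=[{"translation": [0.0083,0.0,0.0008],"yaw": 0},{"translation": [0.0083,0.015,0.0008],"yaw": 0},{"translation": [0.0083,0.03,0.0008],"yaw": 0},{"translation": [0.0083,0.045,0.0008],"yaw": 0},{"translation": [0.0083,0.045,0.0008],"yaw": 0},{"translation": [0.0083,0.045,0.0008],"yaw": 0},{"translation": [0.0083,0.045,0.0008],"yaw": 0}])

```text
t: 2.9
tool_pos: [422.1, 303.5, 37.3]
ee_rot: [-0.599, 0.375, -0.375, 0.6]
ft_force: [-0.4, 0.3, -0.3]
opening: 49.9
```

Run:
```python
from w import *
to((421.7,303.6,36),26)
```

```text
t 2.9 pos [422.1 303.5  37.3] jawdeg 26.0 F [-0.4  0.3 -0.3] open 49.9 j [-0.77  0.68  0.15  1.98 -0.2   0.49 -0.01]
  move tool m [-0.0003  0.0013 -0.0003] yaw -0.0
```

Centred, so I'll close at 20 N.

>>> carry_out(series=[{"translation": [0,0,0],"yaw": 0},{"translation": [0,0,0],"yaw": 0},{"translation": [0,0,0],"yaw": 0},{"translation": [0,0,0],"yaw": 0},{"translation": [0,0,0],"yaw": 0},{"translation": [0,0,0],"yaw": 0},{"translation": [0,0,0],"yaw": 0}], fingers=0.0, newtons=25)

```text
t: 3.6
tool_pos: [421.3, 303.4, 36.5]
ee_rot: [0.6, -0.375, 0.375, -0.6]
ft_force: [-0.2, -0.2, 0.4]
opening: 7.7
```

>>> carry_out(series=[{"translation": [0,-0.03,0],"yaw": 0},{"translation": [0,-0.06,0],"yaw": 0},{"translation": [0,-0.08,0],"yaw": 0},{"translation": [0,-0.08,0],"yaw": 0},{"translation": [0,-0.08,0],"yaw": 0}])

```text
t: 4.1
tool_pos: [421.1, 303.3, 116.3]
ee_rot: [0.6, -0.375, 0.375, -0.6]
ft_force: [-0.2, -0.4, -0.5]
opening: 7.9
```

Run:
```python
from w import *
to((601,181,117),93.7)
```

```text
t 4.1 pos [421.1 303.3 116.3] jawdeg 26.02 F [-0.2 -0.4 -0.5] open 7.9 j [-0.8   0.55  0.2   1.92 -0.17  0.68 -0.05]
  move tool m [ 0.1889 -0.0007  0.108 ] yaw -67.68
```

>>> carry_out(series=[{"translation": [0.024,-0.01,0.014],"yaw": -8.46},{"translation": [0.047,-0.01,0.027],"yaw": -16.9},{"translation": [0.071,-0.01,0.041],"yaw": -25.4},{"translation": [0.094,-0.01,0.054],"yaw": -33.8},{"translation": [0.118,-0.01,0.068],"yaw": -42.3},{"translation": [0.142,-0.01,0.081],"yaw": -50.8},{"translation": [0.165,-0.01,0.094],"yaw": -59.2},{"translation": [0.189,-0.01,0.108],"yaw": -67.7}])

```text
t: 4.9
tool_pos: [600.8, 180.0, 124.2]
ee_rot: [0.707, 0.024, -0.027, -0.706]
ft_force: [-0.3, -0.4, -0.1]
opening: 7.9
```

>>> carry_out(series=[{"translation": [0,0,0],"yaw": 0},{"translation": [0,0,0],"yaw": 0},{"translation": [0,0,0],"yaw": 0},{"translation": [0,0,0],"yaw": 0},{"translation": [0,0,0],"yaw": 0},{"translation": [0,0,0],"yaw": 0}])

```text
t: 5.5
tool_pos: [601.0, 181.7, 126.8]
ee_rot: [-0.707, -0.023, 0.023, 0.707]
ft_force: [0.1, 0.3, -0.9]
opening: 7.8
```

Run:
```python
from w import *
p,M=pose()
for n in('wrist','scene','top'): grab(n)
cv2.imwrite('pics/v2.png',cv2.resize(np.hstack([load('wrist')['p'],load('scene')['p'][100:260,150:363].repeat(2,0)[:384].repeat(1,1)])[:,:,::-1],None,fx=1,fy=1))
for n in('wrist','scene','top'):
    P=cloud(load(n)).reshape(-1,3);P=P[~np.isnan(P).any(1)]
    def q(c,r,a,b):
        k=P[(np.hypot(P[:,0]-c[0],P[:,1]-c[1])<r)&(P[:,2]>a)&(P[:,2]<b)]
        if len(k)>3: print(n,(a,b),len(k),*rect(k),k.mean(0).round(1),k.min(0).round(1),k.max(0).round(1))
    q((601,181),17,24,45); q((601,181),30,80,95); q((601,181),30,95,118); q((601,181),30,110,165)
```

```text
t 5.5 pos [601.  181.7 126.8] jawdeg 93.78 F [ 0.1  0.3 -0.9] open 7.8 j [-0.24  0.68 -0.15  1.6   0.12  0.88  1.2 ]Traceback (most recent call last):
  File "<stdin>", line 4, in <module>
    return _nx.concatenate(arrs, 1, dtype=dtype, casting=casting)
           ~~~~~~~~~~~~~~~^^^^^^^^^^^^^^^^^^^^^^^^^^^^^^^^^^^^^^^
ValueError: all the input array dimensions except for the concatenation axis must match exactly, but along dimension 0, the array at index 0 has size 384 and the array at index 1 has size 320
```

Run:
```python
from w import *
a=cv2.resize(load('wrist')['p'],(400,300));b=cv2.resize(load('scene')['p'][110:230,170:330],(400,300))
cv2.imwrite('pics/v2.png',np.hstack([a,b])[:,:,::-1])
for n in('wrist','scene','top'):
    P=cloud(load(n)).reshape(-1,3);P=P[~np.isnan(P).any(1)]
    def q(c,r,a,b):
        k=P[(np.hypot(P[:,0]-c[0],P[:,1]-c[1])<r)&(P[:,2]>a)&(P[:,2]<b)]
        if len(k)>3: print(n,(a,b),len(k),*rect(k),k.mean(0).round(1),k.min(0).round(1),k.max(0).round(1))
    q((601,181),17,24,45); q((601,181),30,85,96); q((601,181),30,96,118); q((601,181),30,118,165)
```

```text
wrist (24, 45) 67 [600.2 179.8] [6.8 8.1] 5.3 [599.8 179.6  32.6] [596.8 175.7  25.3] [603.8 183.9  37. ]
wrist (85, 96) 489 [595.6 180.6] [22.  31.1] 4.4 [593.6 181.   94.7] [584.4 165.5  91.9] [607.6 196.7  96. ]
wrist (96, 118) 160 [593.8 179.8] [16.2 27.3] 13.7 [593.6 180.4 105.4] [586.4 167.1  96. ] [604.4 194.6 117.7]
wrist (118, 165) 2442 [595.9 184.1] [32.7 32.7] 37.8 [592.5 181.  151.4] [581.6 161.2 118.2] [616.  200.6 165. ]
scene (24, 45) 16 [598.5 180.6] [7.4 6.9] 44.9 [598.5 180.9  30.1] [594.6 175.6  24.8] [603.5 183.4  35.5]
scene (85, 96) 64 [596.8 184.8] [30.  24.1] 21.1 [595.4 186.9  93.4] [583.  169.4  88.9] [613.8 197.3  95.9]
scene (96, 118) 66 [597.  184.8] [13.5 19.2] 80.2 [594.8 187.  107.4] [586.5 176.8  96. ] [605.6 191.8 117.9]
scene (118, 165) 193 [591.4 183.6] [35.9 22.9] 57.6 [588.1 185.4 144.6] [580.1 162.4 118.3] [606.  201.4 165. ]
top (85, 96) 19 [589.  178.7] [ 5.8 17.5] 23.9 [589.  178.   94.4] [586.  170.5  92.1] [594.1 187.9  95.9]
top (118, 165) 14 [584. 180.] [0.7 5.9] 6.0 [584.  179.8 139.6] [583.5 177.  124.7] [584.6 182.9 157.6]
```

View pics/v2.png

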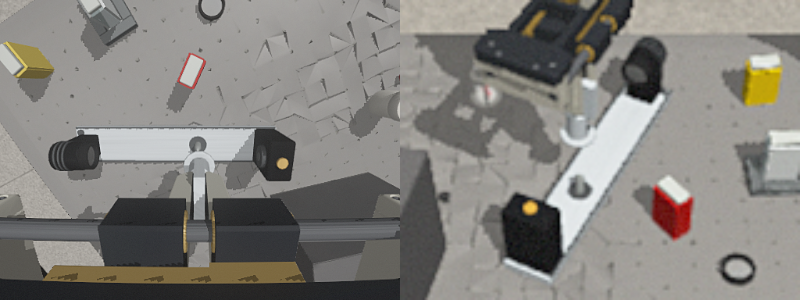

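In the left (wrist) half, the peg at (198,145) sits just ahead of the held sleeve at (198,165). The right (scene) half agrees. Sleeve centre is about (600.4,181.1) and the peg about (600.9,179.9), so I shift by +0.5 and -1.2 mm and descend in stages.

>>> carry_out(series=[{"translation": [0.0005,0.015,-0.0012],"yaw": 0},{"translation": [0.0005,0.03,-0.0012],"yaw": 0},{"translation": [0.0005,0.045,-0.0012],"yaw": 0},{"translation": [0.0005,0.049,-0.0012],"yaw": 0},{"translation": [0.0005,0.053,-0.0012],"yaw": 0},{"translation": [0.0005,0.057,-0.0012],"yaw": 0},{"translation": [0.0005,0.06,-0.0012],"yaw": 0},{"translation": [0.0005,0.06,-0.0012],"yaw": 0}])

```text
t: 6.45
tool_pos: [602.0, 179.8, 66.6]
ee_rot: [0.707, 0.023, -0.023, -0.707]
ft_force: [-0.3, 0.3, -0.3]
opening: 7.8
```

>>> carry_out(series=[{"translation": [0,0.003,0],"yaw": 0},{"translation": [0,0.006,0],"yaw": 0},{"translation": [0,0.006,0],"yaw": 0}])

```text
t: 6.75
tool_pos: [601.7, 179.7, 60.2]
ee_rot: [0.707, 0.023, -0.023, -0.707]
ft_force: [0.1, -0.3, -0.9]
opening: 8.0
```

No contact force with the sleeve bottom at about z 24, below the peg's top at 36, so the peg is inside the bore. Going down to the rail.

>>> carry_out(series=[{"translation": [0,0.004,0],"yaw": 0},{"translation": [0,0.008,0],"yaw": 0},{"translation": [0,0.011,0],"yaw": 0},{"translation": [0,0.0115,0],"yaw": 0},{"translation": [0,0.0115,0],"yaw": 0},{"translation": [0,0.0115,0],"yaw": 0}])

```text
t: 7.35
tool_pos: [602.0, 179.9, 49.2]
ee_rot: [0.707, 0.023, -0.023, -0.707]
ft_force: [0.2, 0.1, -0.3]
opening: 7.8
```

Run:
```python
from w import *
pose();grab('scene');grab('wrist')
P=cloud(load('scene')).reshape(-1,3)
for n in('wrist','scene'):
    P=cloud(load(n)).reshape(-1,3);P=P[~np.isnan(P).any(1)]
    for a,b in((14.5,20),):
        k=P[(np.hypot(P[:,0]-600,P[:,1]-180.5)<20)&(P[:,2]>a)&(P[:,2]<b)]
        print(n,len(k),k.min(0).round(1),k.max(0).round(1),k[:,2].mean())
```

```text
t 7.35 pos [602.  179.9  49.2] jawdeg 93.72 F [ 0.2  0.1 -0.3] open 7.8 j [-0.24  0.78 -0.14  1.65  0.15  0.72  1.18]
wrist 519 [582.  163.6  14.5] [608.3 194.8  20. ] 17.176817070183244
scene 51 [583.5 167.8  14.5] [614.7 196.1  20. ] 16.365550339783873
```

>>> carry_out(series=[{"translation": [0,0.0008,0],"yaw": 0},{"translation": [0,0.0015,0],"yaw": 0},{"translation": [0,0.0015,0],"yaw": 0}])

```text
t: 7.75
tool_pos: [602.2, 179.9, 48.5]
ee_rot: [-0.707, -0.023, 0.023, 0.707]
ft_force: [-1.2, -0.2, 4.4]
opening: 8.0
```

>>> carry_out(series=[{"translation": [0,0,0],"yaw": 0},{"translation": [0,0,0],"yaw": 0},{"translation": [0,0,0],"yaw": 0},{"translation": [0,0,0],"yaw": 0},{"translation": [0,0,0],"yaw": 0}], fingers=0.04)

```text
t: 8.25
tool_pos: [601.9, 179.8, 47.4]
ee_rot: [0.707, 0.023, -0.023, -0.707]
ft_force: [0.3, 0.6, -0.0]
opening: 39.1
```

>>> carry_out(series=[{"translation": [0,-0.02,0],"yaw": 0},{"translation": [0,-0.05,0],"yaw": 0},{"translation": [0,-0.08,0],"yaw": 0},{"translation": [0,-0.11,0],"yaw": 0},{"translation": [0,-0.13,0],"yaw": 0},{"translation": [0,-0.13,0],"yaw": 0},{"translation": [0,-0.13,0],"yaw": 0}])

```text
t: 8.95
tool_pos: [601.6, 179.7, 177.1]
ee_rot: [0.707, 0.023, -0.023, -0.707]
ft_force: [0.1, -0.7, -1.5]
opening: 39.8
```

Run:
```python
from w import *
grab('scene');grab('wrist')
a=cv2.resize(load('wrist')['p'],(400,300));b=cv2.resize(load('scene')['p'][110:230,170:330],(400,300))
cv2.imwrite('pics/v3.png',np.hstack([a,b])[:,:,::-1])
for n in('wrist','scene'): clus(n,(600,181),30,((70,90),(76,90),(28,45),(14.5,18)))
clus('wrist',(446,64),45,((12,17),(52,58),(60,66))); 
to((445.8,63.8,150),126)
```

```text
wrist (70, 90) 298 [601.2 179.5] [35.6  8. ] 3.7 [599.9 179.   80.4]
wrist (76, 90) 285 [601.2 179.5] [35.6  7.9] 3.5 [600.6 179.1  80.7]
wrist (28, 45) 108 [601.8 179.7] [17.1 18.5] 6.0 [600.8 179.8  40.5]
wrist (14.5, 18) 240 [600.8 182.1] [46.5 51.4] 86.5 [595.3 178.9  16.3]
scene (70, 90) 86 [599.6 179.7] [37.1 10.3] 3.7 [598.  180.9  77.1]
scene (76, 90) 61 [599.6 179.7] [37.1 10.3] 3.7 [598.9 180.4  79.1]
scene (28, 45) 55 [599.3 182.6] [16.1 34.3] 83.7 [596.9 185.2  37.4]
scene (14.5, 18) 46 [599.4 181.2] [27.7 47.8] 89.5 [597.3 182.9  15.7]
wrist (12, 17) 1255 [446.6  63.2] [59.2 46.6] 32.5 [451.9  69.9  14.7]
wrist (52, 58) 269 [446.4  63. ] [34.4 20.8] 33.8 [450.9  68.1  56. ]
wrist (60, 66) 567 [445.8  62.8] [30.3 15.3] 34.3 [446.9  63.4  62.7]
t 9.05 pos [600.9 179.4 175.8] jawdeg 93.72 F [ 0.6 -0.6 -0.6] open 40.0 j [-0.23  0.63 -0.16  1.54  0.11  0.99  1.21]
  move tool m [-0.1621  0.0264 -0.1053] yaw -32.28
```

View pics/v3.png

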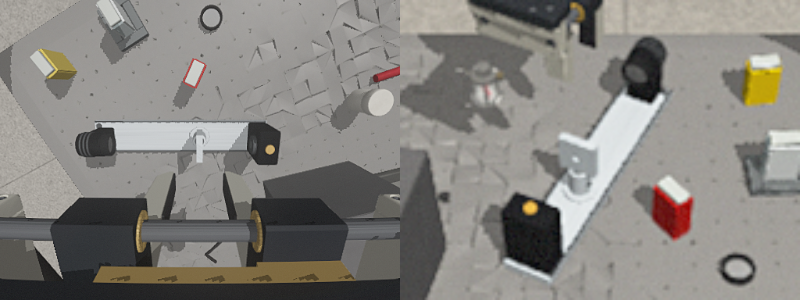

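The aluminium plate is on the peg, upright and square. Wrist half: (198,148). Scene half: (578,160). Its top is at 80.4 mm (80 expected), and its axis is at 93.6° against 93.7° for the bench. The cuvette centre measures (446,63) with its long axis at 34°. I'll use jaw angle -56° so the final pose stays inside the last joint's range.

>>> carry_out(series=[{"translation": [-0.04,0.0,-0.026],"yaw": 8.5},{"translation": [-0.08,0.01,-0.053],"yaw": 17},{"translation": [-0.12,0.02,-0.08],"yaw": 25.5},{"translation": [-0.162,0.026,-0.106],"yaw": 34},{"translation": [-0.162,0.026,-0.106],"yaw": 42.5},{"translation": [-0.162,0.026,-0.106],"yaw": 51},{"translation": [-0.162,0.026,-0.106],"yaw": 59.5},{"translation": [-0.162,0.026,-0.106],"yaw": 68}], fingers=0.045)

```text
t: 9.85
tool_pos: [446.2, 63.3, 150.5]
ee_rot: [0.598, -0.379, 0.377, -0.597]
ft_force: [0.3, 0.1, -0.4]
opening: 44.9
```

>>> carry_out(series=[{"translation": [0,0,0],"yaw": 8.5},{"translation": [0,0,0],"yaw": 17},{"translation": [0,0,0],"yaw": 25.5},{"translation": [0,0,0],"yaw": 34},{"translation": [0,0,0],"yaw": 42.5},{"translation": [0,0,0],"yaw": 51},{"translation": [0,0,0],"yaw": 59.5},{"translation": [0,0,0],"yaw": 68}])

```text
t: 10.65
tool_pos: [446.2, 63.4, 150.5]
ee_rot: [0.285, -0.648, 0.648, -0.283]
ft_force: [-0.5, -0.8, 0.6]
opening: 45.2
```

>>> carry_out(series=[{"translation": [0,0,0],"yaw": 7},{"translation": [0,0,0],"yaw": 13.7},{"translation": [0,0.02,0],"yaw": 13.7},{"translation": [0,0.04,0],"yaw": 13.7},{"translation": [0,0.04,0],"yaw": 13.7},{"translation": [0,0.04,0],"yaw": 13.7},{"translation": [0,0.04,0],"yaw": 13.7},{"translation": [0,0.04,0],"yaw": 13.7}])

```text
t: 11.45
tool_pos: [447.7, 63.5, 112.3]
ee_rot: [0.206, -0.676, 0.676, -0.207]
ft_force: [-0.6, 0.3, 0.0]
opening: 44.9
```

Run:
```python
from w import *
pose();grab('wrist')
clus('wrist',(446,64),45,((12,17),(52,58),(58,66)))
to((446,63,24),124)
cv2.imwrite('pics/w4.png',load('wrist')['p'][:,:,::-1])
```

```text
t 11.45 pos [447.7  63.5 112.3] jawdeg -55.99 F [-0.6  0.3  0. ] open 44.9 j [-0.55  0.52  0.52  2.11 -0.44  0.61 -0.69]
wrist (12, 17) 1552 [446.1  62.6] [60.1 45.5] 32.8 [450.6  65.5  14.9]
wrist (52, 58) 268 [446.3  62.8] [33.4 19.7] 33.3 [450.   66.3  56.6]
wrist (58, 66) 626 [446.2  63. ] [31.4 19.3] 32.7 [446.8  63.1  62.7]
t 11.5 pos [447.7  63.6 112.3] jawdeg -55.99 F [-0.6 -0.1 -0.3] open 45.2 j [-0.55  0.52  0.52  2.11 -0.44  0.61 -0.69]
  move tool m [ 0.0018  0.0883 -0.0005] yaw 0.01
```

View pics/w4.png

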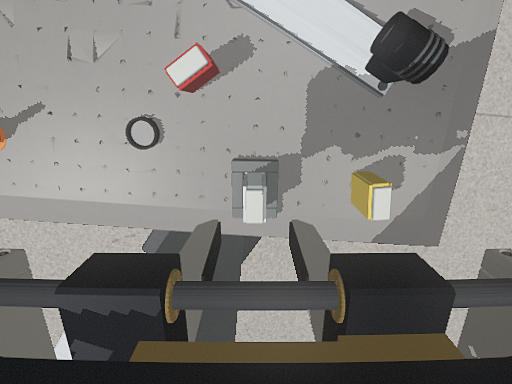

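The wrist view shows the clear cuvette in its stand at (255,195), centred between the fingers. The yellow decoy is at (372,195) and the red one at (190,68). Descending to grip height.

>>> carry_out(series=[{"translation": [0.0016,0.0,-0.0003],"yaw": 0.7},{"translation": [0.0016,0.02,-0.0003],"yaw": 0.7},{"translation": [0.0016,0.04,-0.0003],"yaw": 0.7},{"translation": [0.0016,0.06,-0.0003],"yaw": 0.7},{"translation": [0.0016,0.08,-0.0003],"yaw": 0.7},{"translation": [0.0016,0.088,-0.0003],"yaw": 0.7},{"translation": [0.0016,0.088,-0.0003],"yaw": 0.7},{"translation": [0.0016,0.088,-0.0003],"yaw": 0.7}])

```text
t: 12.3
tool_pos: [446.1, 62.8, 24.2]
ee_rot: [0.202, -0.677, 0.678, -0.203]
ft_force: [0.2, -0.4, 0.7]
opening: 44.8
```

>>> carry_out(series=[{"translation": [0,0,0],"yaw": 0},{"translation": [0,0,0],"yaw": 0},{"translation": [0,0,0],"yaw": 0},{"translation": [0,0,0],"yaw": 0},{"translation": [0,0,0],"yaw": 0},{"translation": [0,0,0],"yaw": 0}], fingers=0.0, newtons=20)

```text
t: 12.9
tool_pos: [445.9, 63.0, 24.0]
ee_rot: [-0.202, 0.677, -0.677, 0.203]
ft_force: [-0.5, 0.5, 4.3]
opening: 19.9
```

>>> carry_out(series=[{"translation": [0,-0.015,0],"yaw": 0},{"translation": [0,-0.04,0],"yaw": 0},{"translation": [0,-0.07,0],"yaw": 0},{"translation": [0,-0.1,0],"yaw": 0},{"translation": [0,-0.115,0],"yaw": 0},{"translation": [0,-0.115,0],"yaw": 0},{"translation": [0,-0.115,0],"yaw": 0}])

```text
t: 13.6
tool_pos: [445.1, 63.2, 138.1]
ee_rot: [-0.203, 0.678, -0.677, 0.203]
ft_force: [0.8, -0.7, -0.9]
opening: 20.1
```

Run:
```python
from w import *
to((604.8,120.2,139),3.65)
```

```text
t 13.6 pos [445.1  63.2 138.1] jawdeg -56.66 F [ 0.8 -0.7 -0.9] open 20.1 j [-0.59  0.48  0.57  2.09 -0.41  0.68 -0.73]
  move tool m [-0.1648 -0.001   0.0401] yaw -60.31
```

>>> carry_out(series=[{"translation": [-0.021,0,0.005],"yaw": -7.5},{"translation": [-0.041,0,0.01],"yaw": -15},{"translation": [-0.062,0,0.015],"yaw": -22.5},{"translation": [-0.082,0,0.02],"yaw": -30},{"translation": [-0.103,0,0.025],"yaw": -37.5},{"translation": [-0.124,0,0.03],"yaw": -45},{"translation": [-0.144,0,0.035],"yaw": -52.5},{"translation": [-0.165,0,0.04],"yaw": -60.3}])

```text
t: 14.4
tool_pos: [604.9, 120.1, 136.1]
ee_rot: [0.518, -0.484, 0.482, -0.516]
ft_force: [-0.2, -0.4, -0.9]
opening: 19.9
```

>>> carry_out(series=[{"translation": [0,0.01,0],"yaw": 0},{"translation": [0,0.03,0],"yaw": 0},{"translation": [0,0.04,0],"yaw": 0},{"translation": [0,0.04,0],"yaw": 0},{"translation": [0,0.04,0],"yaw": 0},{"translation": [0,0.04,0],"yaw": 0},{"translation": [0,0.04,0],"yaw": 0},{"translation": [0,0.04,0],"yaw": 0}])

```text
t: 15.2
tool_pos: [605.9, 120.2, 99.3]
ee_rot: [-0.515, 0.484, -0.484, 0.516]
ft_force: [-0.3, -0.0, -1.4]
opening: 19.8
```

Run:
```python
from w import *
pose();grab('wrist');grab('scene');grab('top')
for n in('wrist','scene','top'): 
    clus(n,(604,120),24,((80,127),(124,135)));clus(n,(600,180),30,((70,90),))
to((604.8,120.2,53),3.65)
```

```text
t 15.2 pos [605.9 120.2  99.3] jawdeg 3.61 F [-0.3 -0.  -1.4] open 19.8 j [-0.37  0.7   0.24  1.66 -0.21  0.8   0.02]
wrist (80, 127) 1484 [603.1 132.5] [44.4 11.1] 4.6 [603.5 133.6 111. ]
wrist (124, 135) 1210 [607.4 122.9] [38.6 37.4] 33.7 [604.1 128.7 130.6]
wrist (70, 90) 703 [601.3 179.6] [36.2  7.8] 3.7 [601.4 179.8  80.4]
scene (80, 127) 207 [602.3 129. ] [39.  24.5] 28.7 [600.8 133.2 106. ]
scene (124, 135) 87 [601.9 127. ] [29.7 36.8] 63.2 [603.3 130.3 130.6]
scene (70, 90) 86 [598.9 179.8] [36.7 11.5] 2.1 [598.4 181.1  77.3]
top (70, 90) 78 [602.9 180. ] [36.3  7.9] 3.0 [602.6 180.1  80.4]
t 15.35 pos [605.7 120.2  99. ] jawdeg 3.61 F [-0.5 -0.1  0.7] open 19.5 j [-0.37  0.7   0.24  1.66 -0.21  0.8   0.02]
  move tool m [-0.0001  0.046  -0.0009] yaw -0.04
```

>>> carry_out(series=[{"translation": [0,0.012,-0.0008],"yaw": 0},{"translation": [0,0.024,-0.0008],"yaw": 0},{"translation": [0,0.036,-0.0008],"yaw": 0},{"translation": [0,0.044,-0.0008],"yaw": 0},{"translation": [0,0.046,-0.0008],"yaw": 0},{"translation": [0,0.046,-0.0008],"yaw": 0},{"translation": [0,0.046,-0.0008],"yaw": 0},{"translation": [0,0.046,-0.0008],"yaw": 0}])

```text
t: 16.15
tool_pos: [605.2, 120.1, 53.2]
ee_rot: [-0.515, 0.484, -0.484, 0.516]
ft_force: [-0.1, 0.2, -0.4]
opening: 20.2
```

Run:
```python
from w import *
pose();grab('wrist');grab('scene');grab('top')
for n in('wrist','scene'):
    W=cloud(load(n)); p=load(n)['p']
    P=W.reshape(-1,3); c=P[:]; u=np.array([-.065,.998]);v=np.array([-.998,-.065]); L=c[:,:2]-[605,120]; a=L@u; b=L@v
    m=(abs(a)<19)&(abs(b)<25)&(c[:,2]>25)&(c[:,2]<94)
    for z0 in range(25,95,10):
        k=m&(c[:,2]>=z0)&(c[:,2]<z0+10)
        if k.sum()>3: print(n,z0,k.sum(),'along',a[k].min().round(1),a[k].max().round(1),'across',np.percentile(b[k],[1,99]).round(1),'zmin',c[k,2].min().round(1))
a=cv2.resize(load('wrist')['p'],(400,300));b=cv2.resize(load('scene')['p'][100:220,180:340],(400,300))
cv2.imwrite('pics/v5.png',np.hstack([a,b])[:,:,::-1])
for n in ('wrist','scene','top'): clus(n,(600,180),30,((70,90),))
```

```text
t 16.15 pos [605.2 120.1  53.2] jawdeg 3.61 F [-0.1  0.2 -0.4] open 20.2 j [-0.36  0.76  0.22  1.69 -0.23  0.71  0.04]
wrist 35 129 along 15.9 17.6 across [-9.1 10.3] zmin 35.9
wrist 45 171 along 6.8 18.0 across [-13.2  14. ] zmin 45.0
wrist 55 359 along 7.6 17.8 across [-22.3  23.1] zmin 55.0
wrist 65 552 along 7.4 17.9 across [-23.7  24.2] zmin 65.0
wrist 75 726 along -14.1 17.9 across [-24.1  24.4] zmin 75.0
wrist 85 2390 along -14.8 17.9 across [-23.3  23.3] zmin 85.0
scene 35 26 along -7.5 18.5 across [-5.8 12.6] zmin 35.4
scene 45 28 along 4.4 18.8 across [-11.3  15.9] zmin 45.2
scene 55 54 along 6.5 18.5 across [-20.2  24.3] zmin 55.1
scene 65 48 along 7.0 18.7 across [-20.6  24.1] zmin 65.2
scene 75 65 along -5.7 18.5 across [-22.8  24.3] zmin 75.0
scene 85 102 along -11.7 18.9 across [-22.7  23.8] zmin 85.1
wrist (70, 90) 1276 [601.4 179.6] [36.1  8. ] 3.6 [601.4 179.9  80.2]
scene (70, 90) 85 [599.4 180.1] [36.8 10. ] 1.7 [598.2 181.1  77.5]
top (70, 90) 81 [602.6 180. ] [36.   7.9] 1.1 [602.1 180.   80.3]
```

View pics/v5.png

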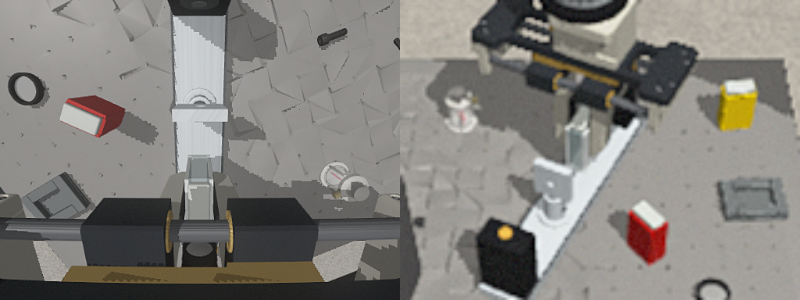

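The last picture shows the cuvette held over the rail (wrist half (200,180), scene half (578,145)). It is in line with the seated plate and clear of it, and the stand is empty. Its bottom is near z 35.5, its far window about 17.8 mm past the gap middle (17 expected), and it is about 0.6 mm off across. A short hold, then I hand it in.

>>> carry_out(series=[{"translation": [0,0,0],"yaw": 0},{"translation": [0,0,0],"yaw": 0},{"translation": [0,0,0],"yaw": 0},{"translation": [0,0,0],"yaw": 0},{"translation": [0,0,0],"yaw": 0}])

```text
t: 16.8
tool_pos: [604.8, 120.0, 52.6]
ee_rot: [0.516, -0.484, 0.484, -0.515]
ft_force: [-0.4, -0.2, -0.3]
opening: 20.1
```

Run:
```python
from w import *
pose()
print(manip.finish_job())
```

```text
t 16.8 pos [604.8 120.   52.6] jawdeg 3.61 F [-0.4 -0.2 -0.3] open 20.1 j [-0.36  0.77  0.22  1.69 -0.23  0.71  0.04]
the job is handed in; nothing more can be done
None
```

The aperture plate is on the peg and released, and the cuvette is held upright in the light path. I handed the job in at t = 16.8 s; it reports no verdict.

- **Plate:** its top measured 80.2–80.4 mm by wrist and top camera, against 80 expected when fully down. By wrist camera it is square to the rail to about 0.1°.
- **Cuvette:** I gripped it by the frosted faces at 20 N, and the fingers stopped at 20.1 mm. By wrist camera and arm readings, its middle is within about 1 mm of the gap's middle along, across and in height. External force on the tool was about zero, so it shows no sign of touching anything.
- **Disagreements:** the scene and top cameras differ by about 3 mm across the bench, and the wrist camera falls between them. I used the wrist camera and relative measurements. The scene camera put the plate top about 3 mm lower (77.5 mm) from only a few points. The plate's angle read 1.1–1.7° by scene and top at the end, against 3.6° by wrist, all within the limit.
- **Not checked:** I did not measure the bystanders again at the end, but no path came near them.

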